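# Unpin the jar carrier and lift it level off its dock

### The job

Free the jar carrier from its dock: draw the red-knobbed locking pin straight out and lay it down in the two notches of the grey pin rest, shaft in the notches and knob on the same side as before (to the left), and let go of it. Then take the carrier by its handle, lift it straight up about ten centimetres above its dock and keep it there level and steady for three seconds, with the jar and the tin still standing in it; finish while still holding it up. Leave the other things on the worktop where they are.

Things in the scene. Friction and masses are not known exactly. Their poses are not given: they have to be found in the camera images.
- dock: The fixed dock: a dark steel base plate 200 (x) x 150 (y) x 6 mm on the worktop with guide rims 10 mm high round the carrier (3 mm play) and an upright aluminium lug for the pin; open above, so that the carrier lifts straight up once the pin is out. Origin on the worktop, 6 mm below dock_seat, same axes.
- dock_bore (a point): Centre of the bore in the dock's lug, 50 mm above the worktop. Its y axis runs along the bore, level, and points to the side where the pin's knob stands: the pin is drawn out along +y. The lug is 12 mm thick along y, its bore 16 mm wide; it stands between the carrier's two ears.
- dock_seat (a point): Centre of the top of the dock's base plate, 6 mm above the worktop, on which the carrier stands; axes as dock_bore, which lies 75 mm from here along +y.
- carrier_handle (a point): Centre of the carrier's dark wooden grip bar, 156 mm above the worktop while docked; axes parallel to the dock's at the start. The bar lies along y, 96 mm long between two uprights (76 mm clear), 22 mm wide (x), 24 mm high, with flat upright sides; grip it from above at its middle, across its width.
- carrier: The loose carrier: a wooden tray 176 (x) x 92 (y) x 34 mm with two wells, about 0.9 kg loaded; origin at the centre of its underside, 150 mm below carrier_handle, same axes. At its +y end two aluminium ears (outer face 104 mm from the centre, top 67 mm above the underside) with 13 mm bores for the pin. While the pin is in, it is locked and cannot be lifted.
- pin_knob (a point): Centre of the locking pin's red knob, to be gripped from above across its width: round, 24 mm in diameter, 28 mm long, its axis level. It lies 56 mm from pin_shaft along the pin. At the start about 48 mm above the worktop and free all round.
- pin_shaft (a point): Middle of the pin's steel shaft (diameter 10 mm, 56 mm long; a collar of 18 mm diameter follows on the knob's side). y runs along the pin towards the knob; x and z turn as it rolls. At the start the shaft goes loosely through both ears and the lug, collar at the outer ear; the tip clears the outer ear after the pin is drawn 58 mm.
- lock_pin: The loose locking pin with its knob, 50 g; origin and axes as pin_shaft.
- rest_seat (a point): Where pin_shaft belongs when parked: midway between the two notches of the fixed grey pin rest (base 56 x 60 mm), 50 mm above the worktop. y runs along the notches towards the left, where the knob shall point. The notches, open above, are in cheeks 6 mm thick, 19 mm to either side along y, 66 mm high; 14 mm wide at the bottom (45 mm above the worktop), wider at the top.
- jar: A small glass jar with pebbles and a glass lid, 72 x 63 x 85 mm, about 0.4 kg, standing loose in the carrier's -x well; origin at the centre of its underside.
- jar_mid (a point): The jar's middle, half-way up (42 mm above its underside).
- tin: A small round green tin, 66 mm across and 45 mm high, standing loose in the carrier's +x well; origin at the centre of its underside.
- tin_mid (a point): The tin's middle, half-way up (22 mm above its underside).
- jar_short_4: Bystander: glass jar with pebbles, 59 x 66 x 130 mm; origin at the centre of its underside.
- vase_blue: Bystander: dark blue carved vase, 67 x 75 x 129 mm; origin at the centre of its underside.
- pinch_bowl: Bystander: small pale bowl, 71 x 68 x 30 mm; origin at the centre of its underside.
- tongs_bamboo: Bystander: bamboo tongs lying flat, 157 x 26 x 13 mm; origin at the centre of the underside.
Mind the look-alikes: they are no part of the job. Several things have the shape of the carrier; the one meant has the colours described above.

How it is judged:
On the way, in this order (a step that is already met when the one before it is completed fails the run):
1. the locking pin is drawn fully out of the dock's bore and the carrier's ears (distance between pin_shaft and dock_bore above 0.062 m), for 0.1 s.
2. the pin lies in both notches of the pin rest, knob to the left, and has been let go (x of pin_shaft in the frame of rest_seat between -0.006 and 0.006 m and y of pin_shaft in the frame of rest_seat between -0.01 and 0.01 m and z of pin_shaft in the frame of rest_seat between -0.004 and 0.004 m and angle between the y axis of pin_shaft and the y axis of rest_seat, either way round below 0.12 rad and contact force between the fingers and lock_pin below 0.1 N and y of pin_knob in the frame of rest_seat above 0.03 m and linear speed of lock_pin below 0.02 m/s), for 0.3 s.
3. the carrier is held up level and steady over its dock (height (world z) of carrier_handle between 0.216 and 0.316 m and angle between carrier_handle's own z axis and vertical below 0.12 rad and horizontal distance between carrier_handle and dock_seat below 0.08 m and contact force between the fingers and carrier above 2 N and contact force between carrier and dock below 0.1 N and linear speed of carrier below 0.03 m/s and angular speed of carrier below 0.2 rad/s and z of jar_mid in the frame of carrier_handle between -0.115 and -0.091 m and y of jar_mid in the frame of carrier_handle between -0.02 and 0.02 m and angle between each of jar_mid, tin_mid's own z axis and vertical below 0.15 rad and z of tin_mid in the frame of carrier_handle between -0.135 and -0.111 m and y of tin_mid in the frame of carrier_handle between -0.02 and 0.02 m and x of jar_mid in the frame of carrier_handle between -0.065 and -0.025 m and x of tin_mid in the frame of carrier_handle between 0.025 and 0.065 m), for 2 s.
At the end, for the whole second after the job is handed in: Carrier gripped, raised 60-160 mm within 80 mm of over its dock, tilt < 0.12 rad, slower than 0.03 m/s and 0.2 rad/s, off the dock; jar and tin upright in their wells; pin released in both notches (10 mm along, 6 mm across, 4 mm high, 0.12 rad), knob left (all of step 3 and x of pin_shaft in the frame of rest_seat between -0.006 and 0.006 m and y of pin_shaft in the frame of rest_seat between -0.01 and 0.01 m and z of pin_shaft in the frame of rest_seat between -0.004 and 0.004 m and angle between the y axis of pin_shaft and the y axis of rest_seat, either way round below 0.12 rad and contact force between the fingers and lock_pin below 0.1 N and y of pin_knob in the frame of rest_seat above 0.03 m); the arm keeps its last pose, push and grip.
It fails at once if the carrier is tipped, or the jar or tin falls over (angle between carrier_handle's own z axis and vertical above 0.35 rad or angle between any of jar_mid, tin_mid's own z axis and vertical above 0.5 rad).
It fails at once if the pin is dropped onto the worktop (height (world z) of pin_shaft below 0.025 m).
It fails at once if a bystander is knocked over or shifted by more than 30 mm (distance of any of jar_short_4, vase_blue, pinch_bowl, tongs_bamboo from where it was at the start of the episode above 0.03 m).
It also fails if it takes over 64 s, if anything falls off the work surface, if the arm or the gripper's body presses on something with over 40 N, if the wrist force passes 120 N, or if a joint passes its speed limit or range.

### The arm

A 7-joint arm with a two-finger parallel gripper is mounted at the origin on a cart in front of the work surface, level with it; the furniture and walls round the work are solid. World frame = base frame: x ahead of the robot, y to its left, z up, the work surface at z = 0. Lengths are in m, angles in rad, forces in N, time in s.
With the tool pointing down it reaches from about 0.4 to 0.85 m from the base axis. Payload 4.4 kg.
Tool frame: the origin (TCP) lies between the finger pads; the fingertips stand 17 mm ahead of it and the grasp point (between the pads) lies 2 mm behind it; z points along the fingers, y is the line along which they close (so a half turn about z gives the same grasp; the last joint's range is limited). The gripper opens to 94 mm and grips with 3 to 60 N. Pads are 16 mm wide; open, the fingers measure 119 mm over their backs; the gripper's body (75 mm by 177 mm) begins 78 mm behind the grasp point.
Start: joints at [1.196, 0.628, 0.038, 1.517, -0.027, 0.996, -0.02], TCP at [0.198, -0.619, 0.222] pointing down, gripper open.
Joint ranges: [-3.06, 3.06], [-0.37, 2.12], [-1.25, 1.32], [0.18, 2.47], [-1.1, 4.24], [0.23, 1.98], [-2.94, 2.94]. Speed limits (rad/s): [2.57, 2.57, 3.14, 3.14, 3.14, 3.14, 3.14].

### API

Orientations are given as a unit quaternion [w, x, y, z].
In Python, from workcell import readout, imaging, job gives the robot as it stands.
- The arm moves only by the tool send_rows, never from a script. Its arguments are lists of equal length, an entry for each row: "translation": the shift along the tool's x, y, z in mm, a list of three; "spin": the turn about the tool's z in rad; "gripper": the closure in counts, from 0 (fully open) to 255 (shut). In form: {"translation": [[x, y, z], ...], "spin": [spin, ...], "gripper": [gripper, ...]}. A call has 1 to 10 rows; each row is the pose to reach, as a shift and turn from the pose commanded when the call began, along the tool's axes at that moment; what a row does not reach only later rows make up. A row lasts 1/12 s, in which the tool goes at most 41.7 mm and 7.16 degrees, less where a joint would pass 70% of its speed; a pose out of reach is approached as far as the arm can. A call with a gripper value outside its range is refused whole. The fingers move at their own pace and stop on an object; "force" is the grip in N (left out, the last holds). Time passes only in rows, so rows that repeat a pose let the fingers close. It gives the time, the measured TCP pose, the force and the opening at its end, in the units of the state.
- readout.state(): the state, without advancing time (a new reading comes with each control period).
- imaging.camera(name): name is "scene" or "top" or "wrist"; returns the picture (420x560x3 uint8, red, green, blue); there is no depth.
- imaging.camera_model(name): a dict with "fx", "fy", "cx", "cy" (pixels), "view" (4x4, takes a point from world to camera coordinates). Camera axes: x right, y up, looking along -z (the intrinsics and any distortion apply to the point x, -y, -z); pixel columns grow to the right and rows downward; lengths in m; the calibration is good to about 2 mm. The wrist camera is an equidistant fisheye: a pixel r from the principal point sees the ray r / f radians off the axis. A picture is of the moment at which its call begins: read the wrist's pose just before it. camera_model takes no time and is no camera call; for the wrist camera it gives the pose at the moment of the call.
- job.close_job(): hands the job in, once; it reports no verdict.
The state is a dict: "time": time; "joints": joint angles; "joint_vel": joint speeds; "joint_efforts": joint torques, N m; "ee_pos": TCP position; "orientation": TCP orientation; "contact_force": force on the tool from outside, world axes, zero at the start; "torque": the same for the moment, N m; "gripper_width": opening from 0.0 (shut) to 1.0 (fully open).
Only numpy, scipy, OpenCV 4.12 (cv2) and the standard library are available. Lean on these libraries where they do the work, as an engineer would, in place of code of your own. Each camera call takes 0.05 s, during which the arm holds its last target. There are 200 camera calls.

## Working session

There is one attempt and no reset: what is moved stays moved. The work goes in short steps, Python scripts to look and compute and a tool call to move; the robot and the scene stay as the last step left them, time stands still between calls to the robot, and variables do not carry over. Pictures are saved under pics/ and viewed, on a budget of 10 in all, crops included, one or two more only if the job needs it, and the job is handed in when it is done.

Besides the shell and the picture viewer there is one more tool, called after "Request:" as name([rows], argument=value, ...), one row to a line, values as JSON. send_rows: Moves the arm, as the interface text tells. Its arguments: {"type":"object","properties":{"translation":{"type":"array"},"spin":{"type":"array"},"gripper":{"type":"array"},"force":{"type":"number"}},"required":["translation","spin","gripper"]}

```bash
mkdir -p pics; ls
python3 - <<'E'
from workcell import readout, imaging
import cv2, numpy as np
s=readout.state(); print(s)
for n in ("scene","top"):
    im=imaging.camera(n); cv2.imwrite(f"pics/{n}0.png",cv2.cvtColor(im,cv2.COLOR_RGB2BGR))
    m=imaging.camera_model(n); print(n,{k:np.round(v,4).tolist() if not isinstance(v,str) else v for k,v in m.items()})
m=imaging.camera_model("wrist"); print({k:np.round(v,4).tolist() if not isinstance(v,str) else v for k,v in m.items()})
a=cv2.imread("pics/scene0.png");b=cv2.imread("pics/top0.png")
E
```

```text
pics
{'time': 0.0, 'joints': array([ 1.19621234,  0.62932982,  0.0384803 ,  1.51832764, -0.02696784,
        0.99632257, -0.02001197]), 'joint_vel': array([ 2.51687041e-03, -4.77337106e-04,  1.07044200e-03, -1.05523357e-04,
       -5.72087642e-05, -7.86672749e-05,  5.93371474e-04]), 'joint_efforts': array([ 3.00747733e-04, -5.49721742e+01,  1.14322096e+00, -1.86631680e+01,
       -5.23185264e-02,  2.36678560e-02,  1.29647810e-04]), 'ee_pos': array([ 0.19734265, -0.61866244,  0.22157831]), 'orientation': array([-9.16933880e-04,  9.88106670e-01,  1.53767145e-01, -1.79461277e-04]), 'contact_force': array([ 0.5454326 , -0.39323937, -0.41704556]), 'torque': array([ 0.02827434, -0.01055463, -0.02086303]), 'gripper_width': 0.9997519690156802}
scene {'fx': 502.7262, 'fy': 502.7262, 'cx': 272.3072, 'cy': 205.5754, 'view': [[-0.5601, -0.8284, -0.0053, 0.23], [0.5411, -0.3707, 0.7549, -0.398], [-0.6273, 0.42, 0.6558, -1.365], [0.0, 0.0, 0.0, 1.0]]}
top {'fx': 445.745, 'fy': 445.745, 'cx': 278.8246, 'cy': 204.223, 'view': [[0.0276, -0.9993, -0.0262, -0.0546], [0.9945, 0.0248, 0.1018, -0.5386], [-0.101, -0.0289, 0.9945, -1.3014], [0.0, 0.0, 0.0, 1.0]]}
{'fx': 325.1923, 'fy': 325.1923, 'cx': 281.5075, 'cy': 209.7281, 'view': [[0.3042, -0.9526, -0.0011, -0.6501], [0.9153, 0.2926, -0.2768, 0.0288], [0.264, 0.0832, 0.9609, -0.3924], [0.0, 0.0, 0.0, 1.0]]}
```

View pics/scene0.png

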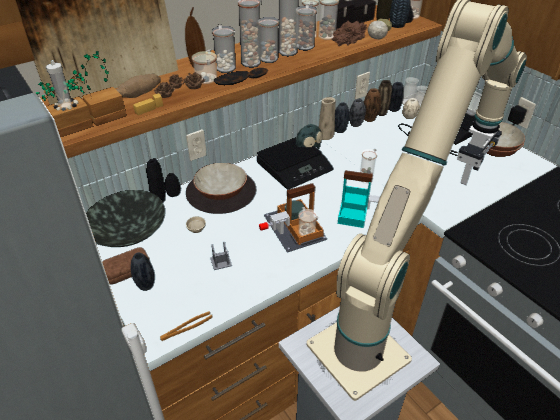

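View pics/top0.png

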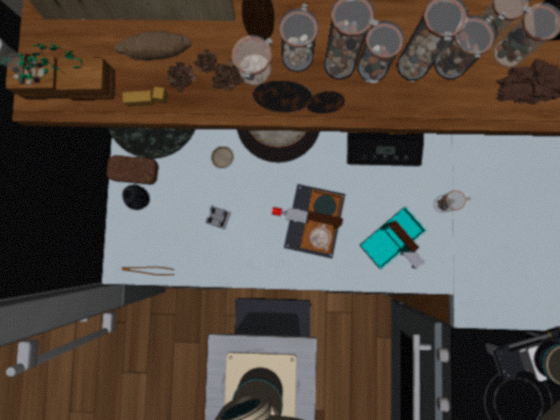

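The scene holds two carriers. The brown wooden one stands in the dark dock, at top (315,222) and scene (298,225), with its red knob at top (277,211). The other is teal, at top (393,238) and scene (354,200). The brown one fits the description: wooden, dark grip bar, red knob. The pin rest is at top (217,216). I'll confirm with one crop and take rough positions.

```bash
cat > h.py <<'E'
import numpy as np, cv2
from workcell import readout, imaging
def ray(m,uv,fish=False):
    V=np.array(m["view"]);R=V[:3,:3];t=V[:3,3]
    a=(uv[0]-m["cx"])/m["fx"];b=(uv[1]-m["cy"])/m["fy"]
    if fish:
        r=np.hypot(a,b); k=np.sin(r)/max(r,1e-9); d=np.array([a*k,-b*k,-np.cos(r)])
    else: d=np.array([a,-b,-1.])
    return -R.T@t, R.T@d
def plane(m,uv,z,fish=False):
    o,d=ray(m,uv,fish); return o+d*(z-o[2])/d[2]
def proj(m,p,fish=False):
    V=np.array(m["view"]);c=V[:3,:3]@np.array(p)+V[:3,3]; x,y,z=c[0],-c[1],-c[2]
    if fish:
        rr=np.hypot(x,y);th=np.arctan2(rr,z);return np.array([m["cx"]+m["fx"]*th*x/rr,m["cy"]+m["fy"]*th*y/rr])
    return np.array([m["cx"]+m["fx"]*x/z,m["cy"]+m["fy"]*y/z])
def red(im):
    h=cv2.cvtColor(im,cv2.COLOR_RGB2HSV)
    m=((h[...,0]<6)|(h[...,0]>174))&(h[...,1]>200)&(h[...,2]>90)
    return m.astype(np.uint8)
def blobs(m,amin=15):
    n,l,s,c=cv2.connectedComponentsWithStats(m); return [(c[i].round(1).tolist(),s[i].tolist()) for i in range(1,n) if s[i,4]>=amin]
def tri(rs):
    A=0;b=0
    for o,d in rs:
        d=d/np.linalg.norm(d);P=np.eye(3)-np.outer(d,d);A=A+P;b=b+P@o
    return np.linalg.solve(A,b)
def totool(s,p):
    "vector from TCP to world p in tool axes, mm"
    from scipy.spatial.transform import Rotation as R
    q=s["orientation"];return R.from_quat([*q[1:],q[0]]).inv().apply(np.array(p)-s["ee_pos"])*1000
E
python3 - <<'E'
from h import *
a=cv2.imread("pics/scene0.png");b=cv2.imread("pics/top0.png")
A=cv2.resize(a[170:290,200:390],(800,505)[:2],interpolation=cv2.INTER_CUBIC)[:, :]
A=cv2.resize(a[180:270,205:335],(433,300),interpolation=cv2.INTER_CUBIC)
B=cv2.resize(b[170:280,195:355],(800,550),interpolation=cv2.INTER_CUBIC)
cv2.imwrite("pics/crop1.png",B)
rs=[]
for n,im in(("scene",a),("top",b)):
    m=imaging.camera_model(n); bl=blobs(red(im[...,::-1].copy()),8); print(n,bl)
    if n=="top":
        for uv,z in (((277,211),.048),((217,216),.06),((315,222),.03),((322,219),.168)): print(plane(m,uv,z))
E
```

```text
scene [([263.2, 226.0], [259, 223, 9, 7, 48])]
top [([276.6, 211.0], [273, 208, 8, 7, 37])]
[ 0.51759646 -0.03624211  0.048     ]
[0.49755839 0.13742964 0.06      ]
[ 0.48939031 -0.14883513  0.03      ]
[ 0.48904192 -0.15982105  0.168     ]
```

View pics/crop1.png

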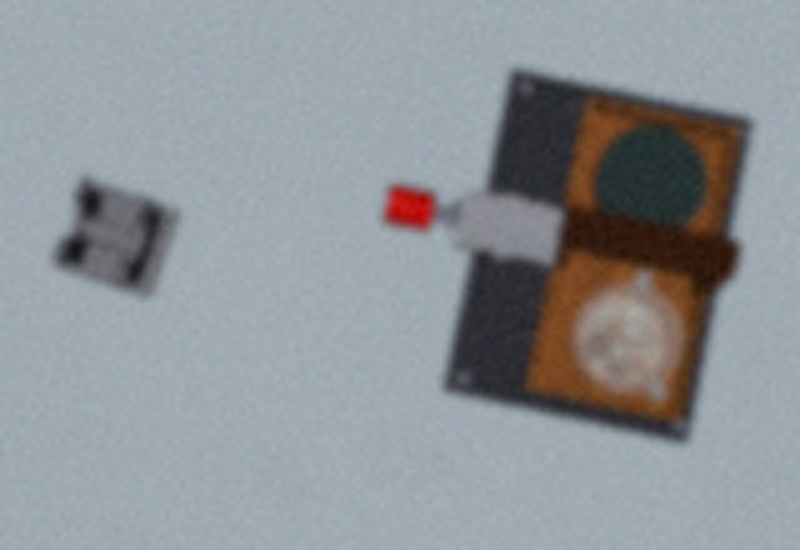

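The crop confirms it: the wooden carrier in the dark dock, with the red knob at crop (410,208) and the grey rest at (117,238). Next I move above the scene for a close wrist look.

Request:
send_rows([
  [25,-24,-20],
  [50,-49,-40],
  [75,-74,-60],
  [100,-98,-80],
  [125,-123,-100],
  [150,-148,-100],
  [175,-172,-100],
  [200,-197,-100],
  [225,-222,-100],
  [250,-246,-100],
], spin=[-0.06,-0.12,-0.18,-0.24,-0.3,-0.36,-0.42,-0.48,-0.54,-0.6], gripper=[0,0,0,0,0,0,0,0,0,0])

```text
time: 0.93
ee_pos: [0.3612, -0.3071, 0.3224]
orientation: [-0.0, 0.898, 0.44, -0.0]
contact_force: [0.7, -0.2, -0.2]
gripper_width: 1.0
```

Run:
```python
from h import *
s=readout.state();print(s["time"],s["ee_pos"],s["orientation"],totool(s,[.49,-.06,.29]))
```

```text
0.9333 [ 0.36116384 -0.3070508   0.32241327] [-1.42379225e-04  8.97884253e-01  4.40231564e-01 -1.34283563e-04] [274.20902688 -49.42795181  32.4000072 ]
```

Request:
send_rows([
  [34,-6,4],
  [68,-12,8],
  [102,-18,12],
  [136,-24,16],
  [170,-30,20],
  [204,-36,24],
  [238,-42,28],
  [272,-48,30],
  [272,-48,30],
  [272,-48,30],
], spin=[-0.06,-0.12,-0.18,-0.24,-0.3,-0.36,-0.42,-0.48,-0.5,-0.5], gripper=[0,0,0,0,0,0,0,0,0,0])

```text
time: 1.77
ee_pos: [0.4905, -0.063, 0.292]
orientation: [-0.001, 0.76, 0.649, -0.0]
contact_force: [-1.6, -0.7, -0.3]
gripper_width: 0.999
```

Run:
```python
from h import *
import pickle
s=readout.state();m=imaging.camera_model("wrist");im=imaging.camera("wrist")
print(s["ee_pos"],s["orientation"],s["joints"].round(2))
pickle.dump((s,m,im),open("w1.pkl","wb"))
cv2.imwrite("pics/w1.png",im[...,::-1])
for c,st in blobs(red(im),30): print(c,st,plane(m,c,.048,True))
```

```text
[ 0.49052296 -0.06295406  0.29203038] [-6.05839669e-04  7.60466520e-01  6.49376855e-01 -6.88183938e-05] [ 0.37  0.35 -0.4   1.84  0.16  0.99 -0.26]
[298.8, 157.3] [291, 147, 18, 22, 173] [ 0.51740516 -0.03530559  0.048     ]
```

View pics/w1.png

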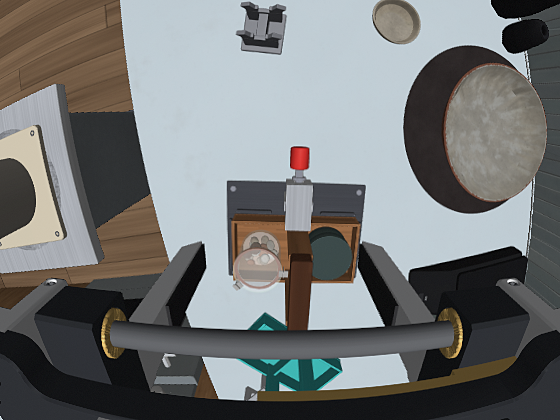

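Wrist view: the red knob is at (299,157) and the dock plate's front corners at (229,181) and (366,185). The wooden bar runs down from (300,235), and the rest is at (263,28). Now the dock axis.

Run:
```python
from h import *
import pickle
s,m,im=pickle.load(open("w1.pkl","rb"))
hsv=cv2.cvtColor(im,cv2.COLOR_RGB2HSV); g=im.max(2)
sub=g[170:200]
# front edge of plate: per column, first row of strong dark step
G=cv2.GaussianBlur(g,(0,0),1).astype(float)
pts=[]
for u in list(range(238,280,3))+list(range(318,358,3)):
    d=np.diff(G[165:200,u]); v=165+np.argmin(d); pts.append(plane(m,(u,v+.5),.006,True)[:2])
pts=np.array(pts); vx,vy,x0,y0=cv2.fitLine(pts.astype(np.float32),cv2.DIST_HUBER,0,.001,.001).ravel(); print("dock x dir deg",np.degrees(np.arctan2(vy,vx)), "pt",x0,y0)
# left & right edges
row=[]
for v in (186,192,198):
    d=np.diff(G[v,215:245]);a=215+np.argmin(d)+.5; d=np.diff(G[v,350:385]);b=350+np.argmax(d)+.5
    row.append((plane(m,(a,v),.006,True)[:2]+plane(m,(b,v),.006,True)[:2])/2); print(a,b,plane(m,(a,v),.006,True),plane(m,(b,v),.006,True))
r=np.mean(row,0)
th=np.arctan2(vy,vx); th=th if abs(th)<1.5 else th+np.pi
ex=np.array([np.cos(th),np.sin(th)]);ey=np.array([-ex[1],ex[0]])
fx=(r@ex); fy=np.array([x0,y0])@ey
seat=ex*fx+ey*(fy-.075); print("seat",seat,"bore? +75:",seat+ey*.075, "knob dist from bore",)
k=np.array([.5174,-.0353]); print("knob rel",(k-seat)@ex,(k-seat)@ey)
q=s["orientation"];print("tool x deg",np.degrees(2*np.arctan2(q[2],q[1])))
# bar sides
for v in (262,275,290):
    print(v,im[v,278:322,0].tolist())
```

```text
dock x dir deg -10.597391 pt 0.50730115 -0.07360447
226.5 365.5 [ 0.41156685 -0.06460589  0.006     ] [ 0.60840813 -0.09528887  0.006     ]
226.5 364.5 [ 0.40984886 -0.07320597  0.006     ] [ 0.60607139 -0.10391676  0.006     ]
226.5 364.5 [ 0.40809815 -0.08187716  0.006     ] [ 0.60524359 -0.11284223  0.006     ]
seat [ 0.49709741 -0.1479968 ] bore? +75: [ 0.51089041 -0.07427602] knob dist from bore
knob rel -0.0007693841044784244 0.11450839376367476
tool x deg 80.9892898988856
262 [168, 170, 108, 146, 146, 145, 145, 144, 145, 146, 148, 158, 32, 39, 81, 79, 79, 76, 75, 73, 72, 70, 69, 68, 68, 68, 68, 68, 69, 68, 69, 69, 72, 68, 57, 54, 60, 60, 60, 61, 62, 59, 61, 60]
275 [165, 169, 170, 172, 147, 171, 173, 172, 176, 184, 62, 47, 39, 84, 79, 77, 74, 72, 72, 72, 70, 70, 70, 70, 71, 72, 70, 71, 72, 73, 72, 74, 75, 61, 51, 60, 59, 59, 60, 60, 60, 59, 60, 60]
290 [192, 192, 190, 191, 192, 197, 210, 47, 65, 67, 63, 32, 77, 81, 79, 75, 73, 72, 71, 71, 70, 69, 69, 71, 71, 71, 72, 72, 73, 73, 72, 68, 67, 180, 200, 195, 193, 192, 193, 194, 194, 194, 193, 193]
```

Request:
send_rows([
  [15,11,10],
  [30,22,30],
  [30,22,65],
  [30,22,100],
  [30,22,135],
  [30,22,170],
  [30,22,200],
  [30,22,225],
  [30,22,240],
  [30,22,246],
], spin=[0.028,0.028,0.028,0.028,0.028,0.028,0.028,0.028,0.028,0.028], gripper=[0,0,0,0,0,0,0,0,0,0])

```text
time: 2.65
ee_pos: [0.5147, -0.0411, 0.0442]
orientation: [-0.001, 0.772, 0.636, -0.002]
contact_force: [0.0, -0.0, 0.5]
gripper_width: 0.998
```

Run:
```python
from h import *
s=readout.state();m=imaging.camera_model("wrist");im=imaging.camera("wrist")
print(s["ee_pos"],s["orientation"],s["contact_force"],totool(s,[.5172,-.0365,.046]))
for c,st in blobs(red(im),30): print(c,st,plane(m,c,.048,True))
cv2.imwrite("pics/w2.png",im[...,::-1])
```

```text
[ 0.51473922 -0.04114154  0.04424655] [-0.00087516  0.77208739  0.63551193 -0.00221118] [ 0.01570658 -0.04556755  0.45668855] [ 5.02397343  1.51523115 -1.7713453 ]
[284.3, 267.0] [264, 241, 42, 51, 1719] [ 0.51721883 -0.03945024  0.048     ]
```

View pics/w2.png

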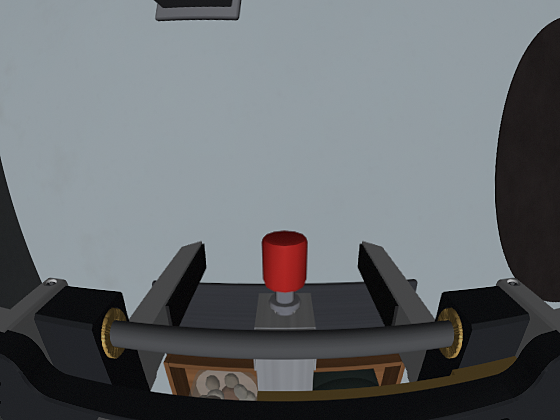

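The knob sits midway between the fingers at (285,262). I'll compute where its ends lie along the pin relative to the TCP.

Run:
```python
from h import *
s=readout.state();m=imaging.camera_model("wrist")
for uv in ((284,246),(284,290),):print(totool(s,plane(m,uv,.060,True)).round(1))
print(totool(s,plane(m,(284,232),.06,True)),totool(s,plane(m,(284,267),.05,True)))
```

```text
[ 19.4   1.8 -15.6]
[ -5.5   1.9 -15.5]
[ 26.72089356   1.78707864 -15.58206585] [ 3.03433788  1.93722031 -5.53559752]
```

Request:
send_rows([
  [6,2,-2],
  [6,2,-2],
  [6,2,-2],
  [6,2,-2],
  [6,2,-2],
  [6,2,-2],
  [6,2,-2],
  [6,2,-2],
  [6,2,-2],
  [6,2,-2],
], spin=[0,0,0,0,0,0,0,0,0,0], gripper=[0,0,150,255,255,255,255,255,255,255], force=25)

```text
time: 3.53
ee_pos: [0.52, -0.0333, 0.0485]
orientation: [-0.0, 0.771, 0.637, -0.0]
contact_force: [-0.2, -0.1, -1.0]
gripper_width: 0.469
```

Request:
send_rows([
  [0,0,0],
  [0,0,0],
  [0,0,0],
  [0,0,0],
  [0,0,0],
], spin=[0,0,0,0,0], gripper=[255,255,255,255,255])

```text
time: 3.95
ee_pos: [0.5198, -0.0332, 0.0485]
orientation: [-0.0, 0.771, 0.637, -0.0]
contact_force: [-0.5, -0.8, 0.8]
gripper_width: 0.248
```

Gripped: opening is about 23 mm. Drawing the pin straight out.

Request:
send_rows([
  [4,0,0],
  [10,0,0],
  [18,0,0],
  [26,0,0],
  [34,0,0],
  [42,0,0],
  [50,0,0],
  [58,0,0],
  [66,0,0],
  [72,0,0],
], spin=[0,0,0,0,0,0,0,0,0,0], gripper=[255,255,255,255,255,255,255,255,255,255])

```text
time: 4.78
ee_pos: [0.5339, 0.0388, 0.0485]
orientation: [-0.0, 0.771, 0.637, 0.0]
contact_force: [0.5, 0.1, -0.5]
gripper_width: 0.248
```

Run:
```python
from h import *
import pickle
s=readout.state();m=imaging.camera_model("wrist");im=imaging.camera("wrist")
print(s["ee_pos"],s["orientation"],s["contact_force"],s["gripper_width"])
pickle.dump((s,m,im),open("w3.pkl","wb"))
for c,st in blobs(red(im),30): print(c,st)
cv2.imwrite("pics/w3.png",im[...,::-1])
```

```text
[0.53385768 0.0388273  0.04849709] [-9.25879894e-05  7.70724020e-01  6.37169048e-01  2.84576958e-04] [ 0.5283377   0.08487861 -0.53674617] 0.24819792443106573
[281.4, 278.4] [262, 253, 41, 49, 1588]
```

View pics/w3.png

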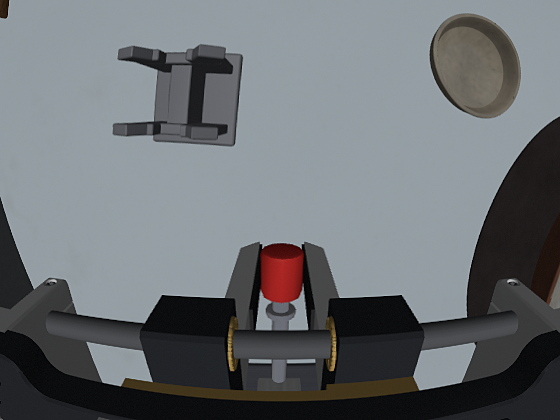

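The pin is out: knob at (281,278), shaft tip at (279,380) clear of the ear. The rest is at (180,97) with its cheeks across the image. I'll raise and measure the rest from above.

Request:
send_rows([
  [3,0,-5],
  [6,0,-20],
  [6,0,-40],
  [6,0,-65],
  [6,0,-90],
  [6,0,-110],
  [6,0,-120],
  [6,0,-125],
  [6,0,-125],
  [6,0,-125],
], spin=[0,0,0,0,0,0,0,0,0,0], gripper=[255,255,255,255,255,255,255,255,255,255])

```text
time: 5.67
ee_pos: [0.5342, 0.0429, 0.1728]
orientation: [-0.0, 0.771, 0.637, -0.001]
contact_force: [0.3, 0.1, -1.4]
gripper_width: 0.249
```

Run:
```python
from h import *
import pickle
s=readout.state();m=imaging.camera_model("wrist");im=imaging.camera("wrist")
print(s["ee_pos"],s["orientation"],s["contact_force"],s["gripper_width"])
pickle.dump((s,m,im),open("w4.pkl","wb"))
p=proj(m,[.4976,.137,.05],True);print(p)
u,v=p.astype(int); x0,y0=max(u-60,0),max(v-50,0); print(x0,y0)
cv2.imwrite("pics/w4.png",cv2.resize(im[y0:y0+100,x0:x0+120,::-1],None,fx=6,fy=6,interpolation=cv2.INTER_CUBIC))
```

```text
[0.53415872 0.042917   0.17278906] [-2.47860843e-04  7.71118005e-01  6.36691938e-01 -5.80529368e-04] [ 0.29670768  0.09893628 -1.35462827] 0.2492781520726978
[219.5477222  113.51157524]
159 63
```

View pics/w4.png

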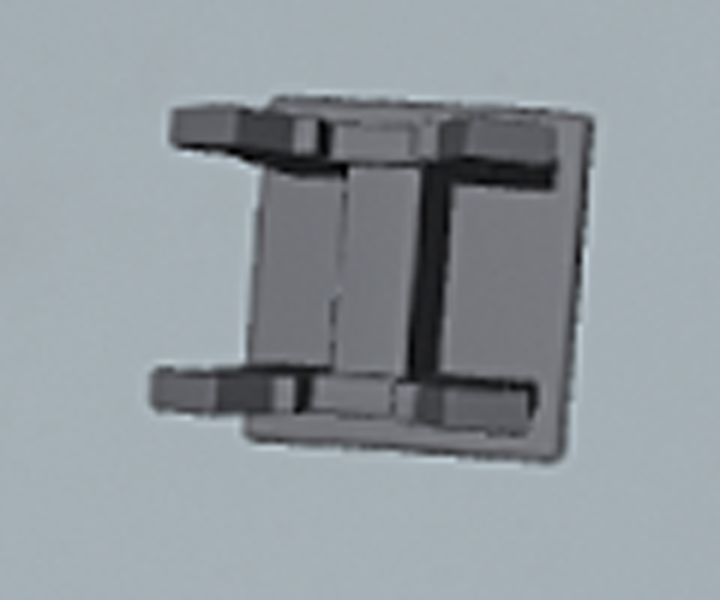

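The crop shows the rest with its two notch floors (z=45 mm) centred at about (374,143) and (352,395). The base corners are (275,97), (592,118), (562,462) and (247,437).

Run:
```python
from h import *
import pickle
s,m,im=pickle.load(open("w4.pkl","rb"))
f=lambda c,z:plane(m,(c[0]/6+159-.42,c[1]/6+63-.42),z,True)
a,b=f((374,143),.045),f((352,395),.045);print(a,b,np.linalg.norm(a-b),"deg",np.degrees(np.arctan2(*(a-b)[1::-1])),"seat",(a+b)/2)
for z in(.005,.008):
    c=[f(p,z) for p in((275,97),(592,118),(562,462),(247,437))]
    e=(c[0]+c[1]-c[2]-c[3])/2; g=(c[1]+c[2]-c[0]-c[3])/2
    print(z,"base centre",np.mean(c,0),"y deg",np.degrees(np.arctan2(e[1],e[0])),np.linalg.norm(e),"x deg",np.degrees(np.arctan2(g[1],g[0])),np.linalg.norm(g))
l=[f(p,.066) for p in((205,128),(185,390))];r=[f(p,.066) for p in((500,140),(487,405))]
print("tops mid",np.mean(l+r,0))
print([totool(s,p).round(1) for p in(a,b)])
# red knob
print(np.degrees(2*np.arctan2(s["orientation"][2],s["orientation"][1])))
for c,st in blobs(red(im),30): print(c,st)
for c in ((281,248+0),(281,301)): pass
# knob silhouette columns/rows
R=red(im);ys=np.where(R.sum(1)>3)[0];xs=np.where(R.sum(0)>3)[0];print(ys.min(),ys.max(),xs.min(),xs.max())
for v in (ys.max(),): print(totool(s,plane(m,(281,v+.5),s["ee_pos"][2]+.012,True)))
cv2.imwrite("pics/w4f.png",cv2.resize(im[235:395,200:360,::-1],None,fx=3.5,fy=3.5,interpolation=cv2.INTER_CUBIC))
```

```text
[0.50278792 0.16106078 0.045     ] [0.4918276  0.12455596 0.045     ] 0.03811470346402176 deg 73.2879813102477 seat [0.49730776 0.14280837 0.045     ]
0.005 base centre [0.49876559 0.14228749 0.005     ] y deg 73.55000959325058 0.05885125964913922 x deg -16.964834444146735 0.05457431027073226
0.008 base centre [0.49923093 0.14210139 0.008     ] y deg 73.5500095932506 0.05831686491692635 x deg -16.964834444146717 0.05407875207713193
tops mid [0.49835527 0.14259452 0.066     ]
[array([110.1, -53. , 127.8]), array([ 72.2, -56.9, 127.8])]
79.09119009411981
[281.2, 278.1] [261, 253, 42, 49, 1475]
254 301 261 302
[-14.81743282   0.31871795 -11.99177746]
```

View pics/w4f.png

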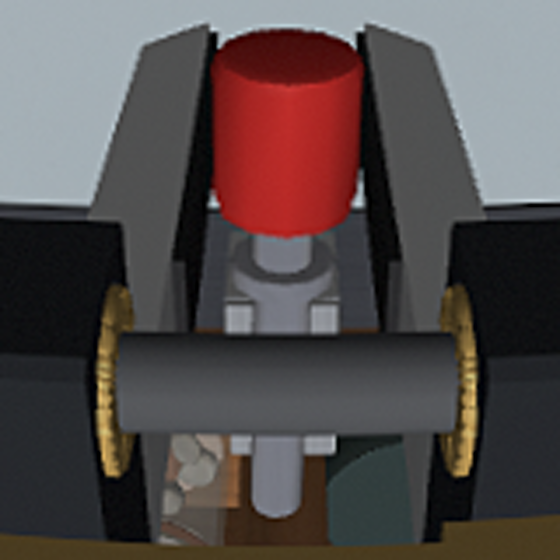

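Run:
```python
from h import *
import pickle
s,m,im=pickle.load(open("w4.pkl","rb")); z=s["ee_pos"][2]
g=lambda c,dz:totool(s,plane(m,(c[0]/3.5+200-.36,c[1]/3.5+235-.36),z+dz,True)).round(1)
print("tip",g((276,517),.005),g((276,517),.003),"knob back top",g((286,234),.012),"front top",g((287,88),.012), "collar top rim back",g((283,300),.009))
print("knob sides",g((213,150),0),g((361,150),0),"shaft sides near tip",g((252,490),0),g((302,490),0))
th=np.radians(73.4);y=np.array([np.cos(th),np.sin(th),0]);seat=np.array([.4979,.1426,.05])
k=seat+y*.0568
print("TCP target",k, totool(s,k+[0,0,.05-.05+.0005]), "spin",np.radians(79.09-73.4))
```

```text
tip [-86.   -1.4  -4.9] [-88.1  -1.4  -2.9] knob back top [-14.8   0.5 -12. ] front top [ 10.3   0.7 -12. ] collar top rim back [-29.7   0.   -9. ]
knob sides [ -6.4 -11.2   0. ] [-6.4 12.6 -0. ] shaft sides near tip [-83.4  -6.1   0.1] [-83.3   3.6   0. ]
TCP target [0.5141271  0.19703272 0.05      ] [147.61076307 -48.69836414 122.25820011] spin 0.0993092344384773
```

Request:
send_rows([
  [18,-6,0],
  [38,-12,0],
  [60,-20,0],
  [82,-27,0],
  [104,-34,0],
  [124,-41,0],
  [140,-46,10],
  [149,-49,30],
  [149,-49,50],
  [149,-49,70],
], spin=[0.01,0.02,0.03,0.045,0.06,0.07,0.08,0.085,0.085,0.085], gripper=[255,255,255,255,255,255,255,255,255,255])

```text
time: 6.55
ee_pos: [0.5137, 0.1998, 0.1015]
orientation: [-0.0, 0.797, 0.604, -0.001]
contact_force: [-0.1, -0.6, -1.2]
gripper_width: 0.248
```

Run:
```python
from h import *
s=readout.state();m=imaging.camera_model("wrist");im=imaging.camera("wrist")
print(s["ee_pos"],s["orientation"],np.degrees(2*np.arctan2(s["orientation"][2],s["orientation"][1])),s["contact_force"],totool(s,[.5145,.1982,.085]))
sc=imaging.camera("scene");ms=imaging.camera_model("scene");u,v=proj(ms,[.5,.16,.08]).astype(int)
A=cv2.resize(im[235:405,180:380,::-1],None,fx=2,fy=2,interpolation=cv2.INTER_CUBIC)
B=cv2.resize(sc[v-35:v+33,u-40:u+40,::-1],(400,340),interpolation=cv2.INTER_CUBIC)
cv2.imwrite("pics/w5.png",np.hstack([A,B]));print(u,v)
```

```text
[0.5136871  0.19977404 0.10151116] [-3.88764028e-04  7.96724970e-01  6.04341437e-01 -7.73129394e-04] 74.3629666763331 [-0.07381781 -0.63000821 -1.22204522] [-1.28408765  1.23274366 16.51025072]
213 246
```

View pics/w5.png

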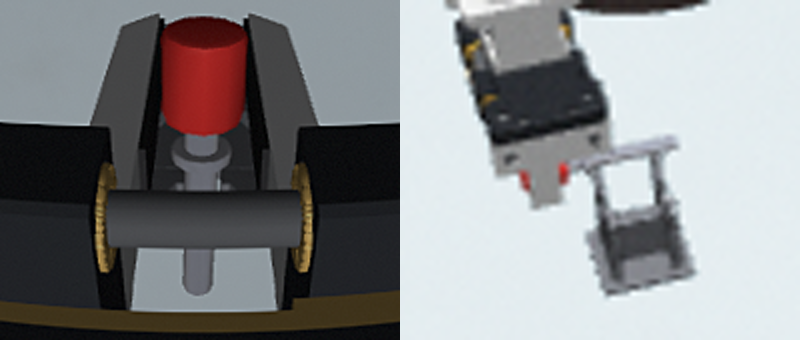

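The pin hangs level above both notches, with the cheeks visible either side under the collar at (200,170). Descending slowly with a small correction.

Request:
send_rows([
  [-1,1,5],
  [-1,1,12],
  [-1,1,20],
  [-1,1,27],
  [-1,1,33],
  [-1,1,38],
  [-1,1,42],
  [-1,1,45],
  [-1,1,46],
  [-1,1,46],
], spin=[0,0,0,0,0,0,0,0,0,0], gripper=[255,255,255,255,255,255,255,255,255,255])

```text
time: 7.48
ee_pos: [0.5154, 0.1976, 0.0573]
orientation: [-0.0, 0.797, 0.604, -0.0]
contact_force: [-0.7, 0.2, -0.8]
gripper_width: 0.249
```

Run:
```python
from h import *
s=readout.state();m=imaging.camera_model("wrist");im=imaging.camera("wrist")
print(s["ee_pos"],s["contact_force"],s["torque"],totool(s,[.5145,.1982,.051]))
sc=imaging.camera("scene");ms=imaging.camera_model("scene");u,v=proj(ms,[.5,.16,.06]).astype(int)
A=cv2.resize(im[235:405,180:380,::-1],None,fx=2,fy=2,interpolation=cv2.INTER_CUBIC)
B=cv2.resize(sc[v-35:v+33,u-40:u+40,::-1],(400,340),interpolation=cv2.INTER_CUBIC)
cv2.imwrite("pics/w6.png",np.hstack([A,B]));print(u,v)
```

```text
[0.5153585  0.19760759 0.05731283] [-0.68047476  0.17021491 -0.82240018] [-0.06905433 -0.05758752  0.00809397] [ 0.33825067 -0.98616848  6.31291587]
213 250
```

View pics/w6.png

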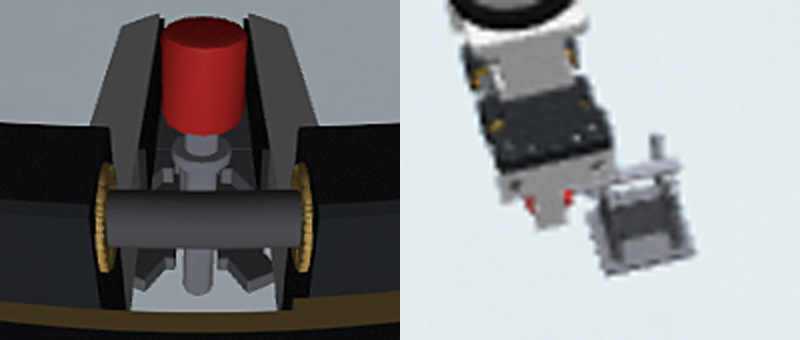

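The shaft is centred between the prongs of both notches (left half, around (200,180) and (200,265)). Lowering the last few millimetres.

Request:
send_rows([
  [0,-1,2],
  [0,-1,3],
  [0,-1,4],
  [0,-1,5],
  [0,-1,5.5],
  [0,-1,5.5],
  [0,-1,5.5],
], spin=[0,0,0,0,0,0,0], gripper=[255,255,255,255,255,255,255])

```text
time: 8.17
ee_pos: [0.5145, 0.1979, 0.0519]
orientation: [-0.0, 0.797, 0.604, -0.0]
contact_force: [0.1, 0.2, -0.5]
gripper_width: 0.247
```

Request:
send_rows([
  [0,0,0.5],
  [0,0,1],
  [0,0,1.5],
  [0,0,1.5],
  [0,0,1.5],
], spin=[0,0,0,0,0], gripper=[255,255,255,255,255])

```text
time: 8.58
ee_pos: [0.5144, 0.1979, 0.0505]
orientation: [0.0, 0.797, 0.604, -0.0]
contact_force: [-0.0, 0.4, -0.9]
gripper_width: 0.247
```

Request:
send_rows([
  [0,0,0.5],
  [0,0,1],
  [0,0,1.5],
  [0,0,1.5],
  [0,0,1.5],
], spin=[0,0,0,0,0], gripper=[255,255,255,255,255])

```text
time: 9.0
ee_pos: [0.5146, 0.198, 0.0492]
orientation: [0.0, 0.797, 0.604, 0.0]
contact_force: [-0.7, 0.0, 2.6]
gripper_width: 0.246
```

Contact at about 3 N, so the shaft is seated. Releasing.

Request:
send_rows([
  [0,0,0],
  [0,0,0],
  [0,0,0],
  [0,0,0],
  [0,0,0],
  [0,0,0],
  [0,0,0],
  [0,0,0],
], spin=[0,0,0,0,0,0,0,0], gripper=[180,160,140,120,100,80,60,40])

```text
time: 9.67
ee_pos: [0.5145, 0.1979, 0.049]
orientation: [0.0, 0.797, 0.604, 0.0]
contact_force: [-0.1, -0.5, 0.3]
gripper_width: 0.759
```

Request:
send_rows([
  [0,0,-5],
  [0,0,-15],
  [0,0,-30],
  [0,0,-55],
  [0,0,-85],
  [0,0,-115],
  [0,0,-145],
  [0,0,-170],
  [0,0,-180],
  [0,0,-180],
], spin=[0,0,0,0,0,0,0,0,0,0], gripper=[40,40,40,40,40,40,40,40,40,40])

```text
time: 10.5
ee_pos: [0.516, 0.1986, 0.2321]
orientation: [0.001, 0.797, 0.603, 0.003]
contact_force: [-0.2, 0.7, 0.3]
gripper_width: 0.844
```

Run:
```python
from h import *
import pickle
s=readout.state();m=imaging.camera_model("wrist");im=imaging.camera("wrist")
print(s["ee_pos"],s["orientation"],s["contact_force"],s["gripper_width"])
pickle.dump((s,m,im),open("w7.pkl","wb"))
u,v=proj(m,[.505,.165,.05],True).astype(int);x0,y0=u-60,v-50;print(u,v)
A=cv2.resize(im[y0:y0+100,x0:x0+120,::-1],(480,400),interpolation=cv2.INTER_CUBIC)
sc=imaging.camera("scene");ms=imaging.camera_model("scene");u,v=proj(ms,[.5,.16,.06]).astype(int)
B=cv2.resize(sc[v-50:v+50,u-40:u+40,::-1],(320,400),interpolation=cv2.INTER_CUBIC)
cv2.imwrite("pics/w7.png",np.hstack([A,B]))
```

```text
[0.51597151 0.19862996 0.23213704] [0.00085861 0.79740994 0.60343032 0.00291478] [-0.17760679  0.65194389  0.26736468] 0.8441254199963181
278 224
```

View pics/w7.png

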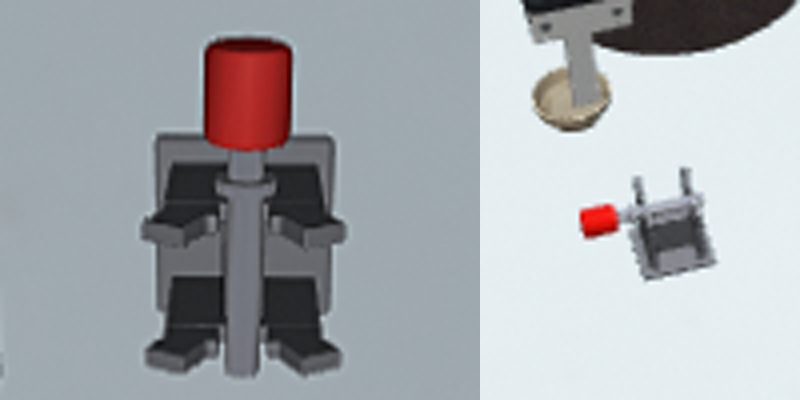

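The pin lies in both notches with the knob to the left. Crop: knob (248,95), collar edge (245,190), tip (243,375). I'll verify the along-pin position, then find the handle.

Run:
```python
from h import *
import pickle
s,m,im=pickle.load(open("w7.pkl","rb"))
f=lambda c,z:plane(m,(c[0]/4+218-.4,c[1]/4+174-.4),z,True)
th=np.radians(73.4);y=np.array([np.cos(th),np.sin(th),0]);x=np.array([y[1],-y[0],0]);seat=np.array([.4979,.1426,.05])
for n,c,z in(("tip",(243,375),.055),("collar rear",(245,196),.057),("knob back",(248,148),.062),("knobL",(206,100),.05),("knobR",(292,100),.05),("cheekF L/R mid",(244,237),.066),("cheekB mid",(243,353),.066)):
    p=f(c,z)-seat;print(n,(p@x*1000).round(1),(p@y*1000).round(1))
a=np.radians(79.4);ey=np.array([np.cos(a),np.sin(a)])
print("TCP->view pose",totool(s,[.505,-.13,.30]), "handle guess",totool(s,[.494,-.164,.3]))
```

```text
tip 0.6 -27.6
collar rear 0.5 27.7
knob back 1.1 42.8
knobL -10.5 52.8
knobR 13.0 53.1
cheekF L/R mid 0.4 19.0
cheekB mid 0.5 -15.4
TCP->view pose [-318.99896072   79.07576759  -68.63011354] handle guess [-354.70845554   77.72906877  -68.76569192]
```

The pin is seated, about 0.5 mm off centre. Moving over the handle.

Request:
send_rows([
  [-20,4,-20],
  [-55,12,-40],
  [-90,20,-55],
  [-127,28,-65],
  [-165,36,-65],
  [-203,45,-65],
  [-241,53,-65],
  [-279,61,-65],
  [-317,69,-65],
  [-345,76,-65],
], spin=[0,-0.01,-0.02,-0.03,-0.04,-0.05,-0.06,-0.07,-0.08,-0.089], gripper=[0,0,0,0,0,0,0,0,0,0])

```text
time: 11.43
ee_pos: [0.4918, -0.1585, 0.2918]
orientation: [-0.001, 0.771, 0.637, -0.002]
contact_force: [-0.0, 0.6, -0.0]
gripper_width: 0.994
```

Request:
send_rows([
  [-9,1,0],
  [-9,1,10],
  [-9,1,20],
  [-9,1,30],
  [-9,1,30],
  [-9,1,30],
], spin=[0,0,0,0,0,0], gripper=[0,0,0,0,0,0])

```text
time: 11.93
ee_pos: [0.4929, -0.1617, 0.2628]
orientation: [-0.001, 0.769, 0.64, -0.0]
contact_force: [0.1, 0.6, -0.3]
gripper_width: 1.004
```

Run:
```python
from h import *
import pickle
s=readout.state();m=imaging.camera_model("wrist");im=imaging.camera("wrist")
print(s["ee_pos"],s["orientation"],np.degrees(2*np.arctan2(s["orientation"][2],s["orientation"][1])),s["contact_force"],s["gripper_width"],s["joints"].round(2))
pickle.dump((s,m,im),open("w8.pkl","wb"))
cv2.imwrite("pics/w8.png",cv2.resize(im[150:380,160:400,::-1],None,fx=2.5,fy=2.5,interpolation=cv2.INTER_CUBIC))
print(proj(m,[.494,-.164,.168],True))
```

```text
[ 0.49286524 -0.16173099  0.26282531] [-1.26137257e-03  7.68703741e-01  6.39603610e-01 -4.35673734e-04] 79.52462094890062 [ 0.10452965  0.64902275 -0.32031327] 1.0040317736991569 [ 0.46  0.4  -0.27  1.82  0.13  0.94 -0.06]
[282.85122215 219.04999883]
```

View pics/w8.png

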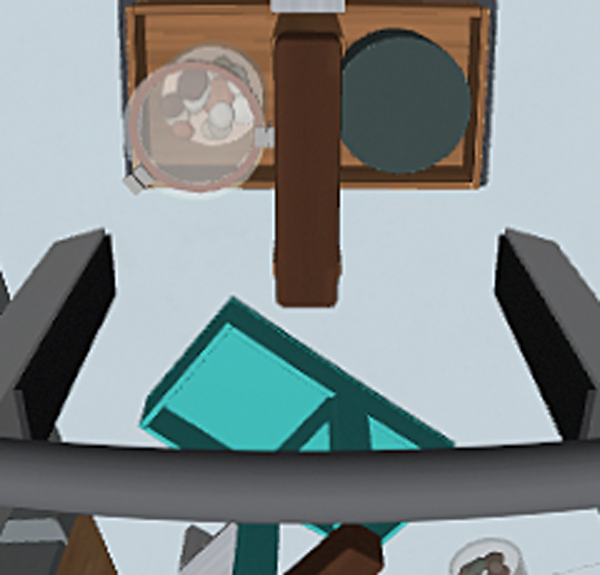

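The wooden bar's top runs from (308,35) to (308,298) in the crop, about 275–341 wide, with jar and tin upright either side.

Run:
```python
from h import *
import pickle
s,m,im=pickle.load(open("w8.pkl","rb"))
f=lambda c:plane(m,(c[0]/2.5+160-.3,c[1]/2.5+150-.3),.168,True)
L=[f(c) for c in((273,35),(343,35),(340,297),(276,297))]
for p in L: print(p,totool(s,p).round(1))
c=np.mean(L,0);d=L[0]+L[1]-L[2]-L[3];print(c,np.degrees(np.arctan2(d[1],d[0])),np.linalg.norm(d)/2,totool(s,[c[0],c[1],.154]))
```

```text
[ 0.49141282 -0.11648884  0.168     ] [44.1 -9.4 94.9]
[ 0.51337322 -0.12052849  0.168     ] [44.2 12.9 94.8]
[ 0.49687688 -0.21105509  0.168     ] [-47.9  13.1  94.7]
[ 0.47472286 -0.20697189  0.168     ] [-47.9  -9.4  94.8]
[ 0.49409644 -0.16376108  0.168     ] 79.61077417135878 0.09201334661767288 [ -1.87510509   1.85146082 108.81930366]
```

Request:
send_rows([
  [-2,2,15],
  [-2,2,35],
  [-2,2,55],
  [-2,2,75],
  [-2,2,92],
  [-2,2,103],
  [-2,2,108],
  [-2,2,108],
  [-2,2,108],
  [-2,2,108],
], spin=[0,0,0,0,0,0,0,0,0,0], gripper=[0,0,0,0,0,0,0,0,0,0])

```text
time: 12.82
ee_pos: [0.4957, -0.1661, 0.1569]
orientation: [0.001, 0.77, 0.639, 0.001]
contact_force: [-1.1, 0.4, 0.0]
gripper_width: 1.0
```

Request:
send_rows([
  [0,0,0],
  [0,0,0],
  [0,0,0],
  [0,0,0],
  [0,0,0],
  [0,0,0],
  [0,0,0],
  [0,0,0],
  [0,0,0],
  [0,0,0],
], spin=[0,0,0,0,0,0,0,0,0,0], gripper=[100,150,180,200,220,240,255,255,255,255], force=50)

```text
time: 13.65
ee_pos: [0.4948, -0.1661, 0.156]
orientation: [-0.0, 0.77, 0.638, 0.0]
contact_force: [-0.7, 0.8, -1.2]
gripper_width: 0.327
```

Request:
send_rows([
  [0,0,0],
  [0,0,0],
  [0,0,0],
  [0,0,0],
  [0,0,0],
  [0,0,0],
], spin=[0,0,0,0,0,0], gripper=[255,255,255,255,255,255])

```text
time: 14.15
ee_pos: [0.4928, -0.1658, 0.1558]
orientation: [-0.001, 0.77, 0.638, -0.001]
contact_force: [-5.2, 1.6, 4.7]
gripper_width: 0.233
```

Gripped: opening is about 22 mm. Lifting slowly.

Request:
send_rows([
  [0,0,-1],
  [0,0,-3],
  [0,0,-5],
  [0,0,-8],
  [0,0,-11],
  [0,0,-14],
  [0,0,-17],
  [0,0,-20],
  [0,0,-23],
  [0,0,-25],
], spin=[0,0,0,0,0,0,0,0,0,0], gripper=[255,255,255,255,255,255,255,255,255,255])

```text
time: 14.98
ee_pos: [0.495, -0.1662, 0.1815]
orientation: [0.0, 0.77, 0.638, 0.0]
contact_force: [0.3, -0.3, -8.3]
gripper_width: 0.232
```

Request:
send_rows([
  [0,0,-4],
  [0,0,-10],
  [0,0,-18],
  [0,0,-27],
  [0,0,-37],
  [0,0,-47],
  [0,0,-57],
  [0,0,-65],
  [0,0,-70],
  [0,0,-72],
], spin=[0,0,0,0,0,0,0,0,0,0], gripper=[255,255,255,255,255,255,255,255,255,255])

```text
time: 15.82
ee_pos: [0.4953, -0.1663, 0.2541]
orientation: [0.001, 0.77, 0.638, 0.0]
contact_force: [-0.9, -0.0, -9.2]
gripper_width: 0.228
```

Request:
send_rows([
  [0,0,0],
  [0,0,0],
  [0,0,0],
  [0,0,0],
  [0,0,0],
  [0,0,0],
  [0,0,0],
  [0,0,0],
  [0,0,0],
  [0,0,0],
], spin=[0,0,0,0,0,0,0,0,0,0], gripper=[255,255,255,255,255,255,255,255,255,255])

```text
time: 16.65
ee_pos: [0.4948, -0.1662, 0.253]
orientation: [0.0, 0.77, 0.638, -0.0]
contact_force: [-0.3, 0.1, -7.9]
gripper_width: 0.231
```

Request:
send_rows([
  [0,0,0],
  [0,0,0],
  [0,0,0],
  [0,0,0],
  [0,0,0],
  [0,0,0],
  [0,0,0],
  [0,0,0],
  [0,0,0],
  [0,0,0],
], spin=[0,0,0,0,0,0,0,0,0,0], gripper=[255,255,255,255,255,255,255,255,255,255])

```text
time: 17.48
ee_pos: [0.4948, -0.1661, 0.253]
orientation: [-0.0, 0.77, 0.638, 0.0]
contact_force: [-1.0, -0.1, -7.5]
gripper_width: 0.231
```

Request:
send_rows([
  [0,0,0],
  [0,0,0],
  [0,0,0],
  [0,0,0],
  [0,0,0],
  [0,0,0],
  [0,0,0],
  [0,0,0],
  [0,0,0],
  [0,0,0],
], spin=[0,0,0,0,0,0,0,0,0,0], gripper=[255,255,255,255,255,255,255,255,255,255])

```text
time: 18.32
ee_pos: [0.4948, -0.1661, 0.253]
orientation: [0.0, 0.77, 0.638, 0.0]
contact_force: [0.7, 1.0, -8.1]
gripper_width: 0.227
```

Request:
send_rows([
  [0,0,0],
  [0,0,0],
  [0,0,0],
  [0,0,0],
  [0,0,0],
  [0,0,0],
  [0,0,0],
  [0,0,0],
  [0,0,0],
  [0,0,0],
], spin=[0,0,0,0,0,0,0,0,0,0], gripper=[255,255,255,255,255,255,255,255,255,255])

```text
time: 19.15
ee_pos: [0.4948, -0.1661, 0.253]
orientation: [0.0, 0.77, 0.638, 0.0]
contact_force: [-0.7, 1.2, -8.6]
gripper_width: 0.231
```

Run:
```python
from h import *
s=readout.state();print(s["ee_pos"],s["joint_vel"].round(4),s["contact_force"],s["gripper_width"])
im=imaging.camera("wrist");sc=imaging.camera("scene")
A=cv2.resize(im[...,::-1],(400,300));B=cv2.resize(sc[150:285,190:370,::-1],(400,300),interpolation=cv2.INTER_CUBIC)
cv2.imwrite("pics/w9.png",np.hstack([A,B]))
```

```text
[ 0.49483744 -0.16612688  0.25300997] [-0.0004 -0.0009 -0.0005 -0.0001 -0.0016 -0.0012  0.0006] [-0.73305468  1.18855814 -8.64231046] 0.23148558672595762
```

View pics/w9.png

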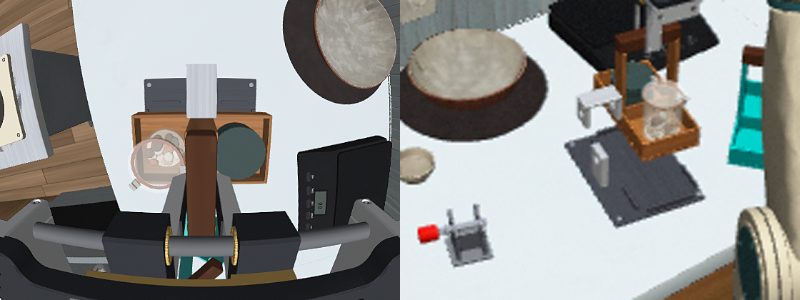

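The carrier hangs level above its empty dock, with jar and tin standing in it (right half around (655,105)). The pin lies in the rest at (455,230), knob left. Handing in.

```bash
python3 -c "
from workcell import job
print(job.close_job())"
```

```text
the job is handed in; nothing more can be done
None
```

The job is done and handed in at about 19 s of the 64 s allowed. The hand-in gives no verdict.

- **Pin:** I drew it 72 mm straight out and laid it in both notches of the rest, knob to the left, then let go. The close view showed it within about 1 mm of centre along and across. The last scene picture still showed it in place.
- **Carrier:** I gripped it by the wooden bar (opening about 22 mm, 50 N commanded) and lifted it about 97 mm to a TCP height of 0.253 m. I held it there for just over 3 s. The last reading showed about 8.6 N hanging load and joint speeds below 0.002 rad/s. The last pictures showed it level and clear of the dock, with jar and tin upright in their wells.
- **Checks that disagreed:** The plate's front edge lies about 90 mm from the seat, not the 75 mm a centred plate would give. I therefore took the handle position from a direct view of the bar. The pin touched the notches about 1 mm lower than I expected, with about 3 N at contact.
- **Bystanders:** I did not measure them, but nothing touched them on the way as far as I could see.
- **Pictures:** I viewed 12, two past the budget of 10.

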